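Find the concealed catch of the stock box and push its cover open

ROBOT

A 7-joint arm with a two-finger parallel gripper is mounted at the origin on a cart in front of the work surface, level with it; the furniture and walls round the work are solid. World frame = base frame: x ahead of the robot, y to its left, z up, the work surface at z = 0. Lengths are in mm, angles in rad, forces in N, time in s.
With the tool pointing down it reaches from about 425 to 875 mm from the base axis. Payload 4.7 kg.
Tool frame: the origin (TCP) lies at the very end of the fingers, on their centre line; the grasp point (between the pads) lies bot.grip_depth behind it (bot.grip_depth is the distance from the TCP to the grasp point, in mm); z points along the fingers, y is the line along which they close (so a half turn about z gives the same grasp; the last joint's range is limited). The gripper opens to 85 mm and grips with 20 to 120 N. Pads are 22 mm wide; open, the fingers measure 114 mm over their backs; the gripper's body (76 mm by 85 mm) begins 54 mm behind the grasp point. The pads swing forward as they close: fully open they stand 13 mm farther back than shut.
Start: joints at [0.014, 0.321, -0.07, 1.45, 0.023, 1.371, -0.057], TCP at [650.019, -0.025, 231.349] pointing down, gripper open.
Joint ranges: [-2.86, 2.86], [-0.3, 2.09], [-1.38, 1.24], [0.06, 2.45], [-1.56, 4.7], [0.09, 2.05], [-2.69, 2.69]. Speed limits (rad/s): [2.57, 2.57, 3.14, 3.14, 3.14, 3.14, 3.14].

INTERFACE

Orientations are given as a rotation vector (axis times angle).
In Python, from workcell import bot gives the robot as it stands. The module is installed in compiled form; this text tells all that it offers.
- The arm moves only by the shell command python3 -m crank 'ROWS' [FORCE]. ROWS is JSON, a list of rows, each a list of 5 numbers: the shift along the tool's x, y, z in cm, then the turn about the tool's z in rad, then the finger opening in cm, from 0 to 8.54. In form: [[tx, ty, tz, yaw, jaw], ...]. A call has 1 to 20 rows; each row shifts and turns the commanded pose from where the row before left it, along the tool's axes as they then stand; what a row does not reach is not made up. A row lasts 1/12 s, in which the tool goes at most 41.7 mm and 7.16 degrees, less where a joint would pass 70% of its speed; a pose out of reach is approached as far as the arm can. A call with a gripper value outside its range is refused whole. The fingers move at their own pace and stop on an object; FORCE is the grip in N (left out, the last holds). Time passes only in rows, so rows that do not move let the fingers close. It gives the time, the measured TCP pose, the force, the opening and the grip force at its end, in the units of the state.
- bot.read_state(): the state, without advancing time (a new reading comes with each control period).
- bot.capture(name): name is "scene" or "side" or "wrist"; returns (picture, depth): 400x640x3 uint8, blue, green, red; 400x640 float32, mm along the optical axis (not along the pixel's ray), 0 where there is no reading.
- bot.camera_params(name): a dict with "mtx" (3x3 intrinsics, pixels), "cam_to_world" (4x4, takes a point from camera to world coordinates). Camera axes: x right, y down, z forward; pixel columns grow to the right and rows downward; lengths in mm; the calibration is good to about 2 mm. The wrist camera is an equidistant fisheye: a pixel r from the principal point sees the ray r / f radians off the axis. A picture is of the moment at which its call begins: read the wrist's pose just before it. camera_params takes no time and is no camera call; for the wrist camera it gives the pose at the moment of the call.
- bot.finish_job(): hands the job in; it is judged then, once.
Trained networks look in the newest picture that a camera, given by its name, has taken for a name from the list of things; names that differ only in an ending like _2 or _b are one class to them, and where a whole thing is asked for, a point or a joint stands for the part that bears it (a point fixed in the world has none). Each returns a list of dicts, best first, with "conf" (0 to 1); they miss things now and then, are a little off and sometimes report something else, mostly with a low value. They report only what shows in the picture. A call takes as long as a camera call.
- bot.find_in(camera, query): "position" ([x, y, z] in mm, in the coordinates of the camera as it stood for that picture, good to about 4 mm: the middle of the surface that is visible of it).
The state is a dict: "clock": time; "joint_pos": joint angles; "qd": joint speeds; "joint_efforts": joint torques, N m; "tcp_pos": TCP position; "ee_rot": TCP orientation; "contact_force": force on the tool from outside, world axes, zero at the start; "wrist_torque": the same for the moment, N m; "opening": opening from 0.0 (shut) to 1.0 (fully open); "grip_force": force on a finger pad.
Only numpy, scipy, OpenCV 4.12 (cv2) and the standard library are available. Lean on these libraries where they do the work, as an engineer would, in place of code of your own. Each camera call takes 0.05 s, during which the arm holds its last target. There are 200 camera calls.

TASK

The grey metal-stock box is closed by a concealed catch: one of the five identical flush plates in the flat strip along its near side is a button, the other four are solid. Feel along the strip with the fingertips for the plate that gives and press it right in, so that the cover springs ajar; then push the cover fully open, away from the strip, with the fingertips against its near edge. Grasp nothing, and leave the jar, the pliers and the steel casting ring where they are.

Things in the scene. Friction and masses are not known exactly. Their poses are not given: they have to be found in the camera images.
- stock_box: Grey metal box fixed to the bench. Origin on the bench surface; its x points away from the robot, the way the cover opens, y left, z up. Footprint x -85 to +105 mm, y -125 to +125 mm. The near part, x -85 to 0, is a flat panel with its top at z = 60 mm; in it lies a row of five identical flush bare steel plates along y (see panel_mid). The far part is under the cover.
- catch (a joint): Travel of the catch plate in m: 0 flush, 0.007 fully pressed straight down. Sprung: it starts to give at about 2 N, takes about 5 N to press fully, and rises again when let go. The cover is let go at about 4 to 5 mm of travel. This value does not tell where the plate is.
- panel_mid (a point): Centre of the row of plates, level with their tops, 60 mm above the bench. The plates, 56 mm (box x) by 44.5 mm (box y) and 1.5 mm apart, are centred 0, 46 and 92 mm to either side of this point along the box's y. One, a different one each time and not to be told by sight, is the catch; the other four are rigid.
- cover_edge (a point): Middle of the cover's near edge, half-way up it (68 mm above the bench); moves with the cover. The cover is a grey plate 100 mm (box x) by 242 mm (box y), 14 mm thick, its top 75 mm above the bench, so its near edge is a 15 mm high step above the panel, straight across the box at box x = 0 when shut.
- cover (a joint): Opening of the cover in m along the box's x: 0 shut and locked (cannot be pushed open before the catch is pressed), about 0.019 once sprung ajar, 0.07 fully open at its stop, where it overhangs the far side of the box. It slides with about 2 N of friction and stays where it is left.
- flux_jar_mid (a point): Bystander: small white jar with a black cap, 44 mm across, 54 mm high, standing in front of the box (towards the robot); the point is on its axis, half-way up.
- flat_pliers_mid (a point): Bystander: flat-nose pliers with red handles, 151 mm long, 43 mm wide, 11 mm high, lying to the right of the box; the point is at its centre.
- casting_flask_2_mid (a point): Bystander: grey steel casting ring, a tube 48 mm across, 51 mm high, standing to the left of the box; the point is on its axis, half-way up.

How it is judged (in metres and radians):
On the way:
1. the concealed catch plate is pressed in (value of joint catch above 0.004 m), for 0.05 s.
At the end, for the whole second after the job is handed in: The cover stands fully open (at least 60 of its 70 mm) and at rest, the catch plate has risen flush again (within 2 mm), and jar, pliers and casting ring are within 20 mm of where they stood (value of joint cover above 0.06 m and velocity of joint cover below 0.01 m/s and value of joint catch below 0.002 m and distance of each of flux_jar_mid, flat_pliers_mid, casting_flask_2_mid from where it was at the start of the episode below 0.02 m); the robot touches nothing.
It fails at once if the jar has been lifted or pushed away (distance of flux_jar_mid from where it was at the start of the episode above 0.03 m or height (world z) of flux_jar_mid above 0.042 m).
It fails at once if the pair of pliers has been lifted or pushed away (distance of flat_pliers_mid from where it was at the start of the episode above 0.03 m or height (world z) of flat_pliers_mid above 0.025 m).
It fails at once if the casting ring has been lifted or pushed away (distance of casting_flask_2_mid from where it was at the start of the episode above 0.03 m or height (world z) of casting_flask_2_mid above 0.04 m).
It also fails if it takes over 45 s, if anything falls off the work surface, if the arm or the gripper's body presses on something with over 40 N, if the wrist force passes 120 N, or if a joint passes its speed limit or range.

## Working session

There is one attempt and no reset: what is moved stays moved. The work goes in short steps, Python scripts to look and compute and a shell command to move; the robot and the scene stay as the last step left them, time stands still between calls to the robot, and variables do not carry over. Pictures are saved under pics/ and viewed, at most 10 in all, crops included, and the job is handed in when it is done.

```bash
mkdir -p pics; cat > h.py <<'E'
import numpy as np, cv2
from workcell import bot
def look(cam,name=None):
    P=bot.camera_params(cam); im,d=bot.capture(cam)
    if name: cv2.imwrite('pics/'+name,im)
    return P,im,d
def w(P,p):
    return (np.array(P['cam_to_world'])@np.r_[p,1])[:3]
E
python3 - <<'E'
from h import *
s=bot.read_state();print(s['clock'],s['tcp_pos'],s['ee_rot'],s['contact_force'],bot.grip_depth)
from scipy.spatial.transform import Rotation as R
print(R.from_rotvec(s['ee_rot']).as_matrix().round(3))
for c in ['scene','side']:
    P,im,d=look(c,c+'0.png')
    print(c,np.array(P['mtx']).round(1).tolist(),np.array(P['cam_to_world']).round(3).tolist())
    for q in ['stock_box','panel_mid','cover_edge','flux_jar_mid','flat_pliers_mid','casting_flask_2_mid']:
        for r in bot.find_in(c,q)[:2]: print(q,round(r['conf'],2),w(P,r['position']).round(0))
    # box top height points
    v,u=np.mgrid[0:400,0:640]; K=np.array(P['mtx'])
    X=np.stack([(u-K[0,2])*d/K[0,0],(v-K[1,2])*d/K[1,1],d],-1)
    W=X@np.array(P['cam_to_world'])[:3,:3].T+np.array(P['cam_to_world'])[:3,3]
    np.save(c+'W.npy',W)
    for lo,hi in [(54,66),(70,80)]:
        m=((W[...,2]>lo)&(W[...,2]<hi)&(d>0)&(W[...,0]>400)&(W[...,0]<950)&(abs(W[...,1])<400)).astype(np.uint8)
        m=cv2.morphologyEx(m,cv2.MORPH_OPEN,np.ones((3,3)))
        n,l,st,ce=cv2.connectedComponentsWithStats(m)
        if n<2: continue
        k=1+np.argmax(st[1:,4]); pts=W[l==k][:,:2].astype(np.float32)
        print(lo,st[k],cv2.minAreaRect(pts),W[l==k][:,2].mean())
E
```

```text
0.0 [ 6.49456236e+02 -5.09312518e-02  2.30224044e+02] [-2.22047995 -2.22056745  0.00224334] [0.31295406 0.4822767  0.42657723] 18.700000000000003
[[-0.     1.    -0.002]
 [ 1.     0.    -0.   ]
 [-0.    -0.002 -1.   ]]
scene [[363.9, 0.0, 325.1], [0.0, 363.9, 192.5], [0.0, 0.0, 1.0]] [[0.836, -0.311, 0.453, 140.16], [-0.549, -0.458, 0.699, -886.09], [-0.01, -0.833, -0.553, 545.057], [0.0, 0.0, 0.0, 1.0]]
stock_box 0.66 [ 504. -346.   55.]
panel_mid 0.96 [ 506. -344.   59.]
panel_mid 0.47 [ 537. -317.   73.]
cover_edge 0.59 [ 538. -312.   78.]
flux_jar_mid 0.93 [ 393. -188.   39.]
flat_pliers_mid 0.88 [ 499. -492.    7.]
casting_flask_2_mid 0.49 [531. -81.  42.]
casting_flask_2_mid 0.4 [ 451. -293.   60.]
54 [ 276  170   69   63 2154] ((473.4685363769531, -253.77769470214844), (274.1327819824219, 123.80457305908203), 77.05636596679688) 59.98903553856669
70 [ 309  163   54   60 2328] ((552.5184936523438, -288.0381774902344), (243.81451416015625, 100.017822265625), 64.63749694824219) 75.10639592080919
side [[415.6, 0.0, 325.2], [0.0, 415.6, 200.7], [0.0, 0.0, 1.0]] [[-0.963, -0.126, 0.238, 319.977], [-0.269, 0.498, -0.824, 393.476], [-0.015, -0.858, -0.513, 520.069], [0.0, 0.0, 0.0, 1.0]]
panel_mid 0.7 [ 508. -235.   62.]
cover_edge 0.55 [ 541. -282.   77.]
flux_jar_mid 0.77 [ 397. -159.   39.]
flat_pliers_mid 0.39 [ 454. -472.    7.]
casting_flask_2_mid 0.84 [532. -74.  31.]
54 [ 294  198   93   77 3525] ((468.41070556640625, -248.5622100830078), (251.96133422851562, 89.72085571289062), 64.9268569946289) 59.86985189493383
70 [ 273  183   91   58 2572] ((547.0048217773438, -295.1418151855469), (224.6582794189453, 100.9488296508789), 64.58525085449219) 74.99467888343004
```

View pics/scene0.png

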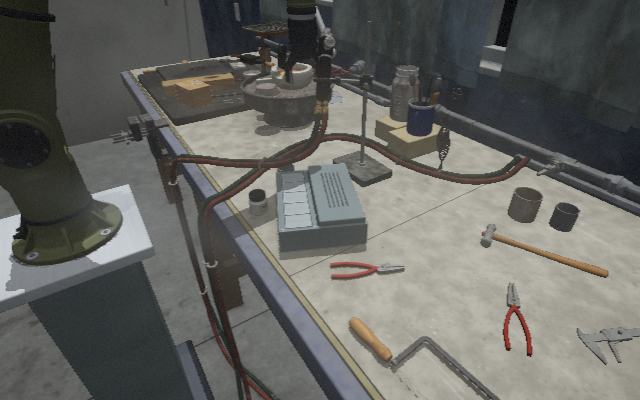

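```bash
cat >> h.py <<'E'
from scipy.spatial.transform import Rotation as R
O=np.array([507.3,-266.6]); th=np.deg2rad(-25.4)
B=np.array([[np.cos(th),-np.sin(th)],[np.sin(th),np.cos(th)]])
def box(p): return B.T@(np.array(p)[:2]-O)
def rep(target=None):
    s=bot.read_state(); Rm=R.from_rotvec(s['ee_rot']).as_matrix()
    print('t',s['clock'],'tcp',np.round(s['tcp_pos'],1),'box',box(s['tcp_pos']).round(1),'F',np.round(s['contact_force'],1),'op',s['opening'],'xaxis in box',(B.T@Rm[:2,0]).round(3))
    if target is not None:
        t=np.r_[O+B@np.array(target[:2]),target[2]]
        print('shift cm tool',(Rm.T@(t-np.array(s['tcp_pos']))/10).round(2))
E
python3 - <<'E'
from h import *
rep((-42,92,75))
Rb=np.array([[0,1],[1,0]])
# shift after yaw: tool x=box y, tool y=box x
print(np.array([-42,92])-box(bot.read_state()['tcp_pos']))
for p in [(393,-188),(397,-159),(531,-78),(499,-492)]: print(box(p))
E
```

```text
t 0.7 tcp [650.   -0.  231.4] box [ 14.6 302. ] F [ 0.2 -0.9  0.5] op 0.9986251445406569 xaxis in box [-0.429  0.903]
shift cm tool [-16.55 -14.12  15.64]
[ -56.58561286 -210.04508099]
[-136.96552546   21.97486827]
[-145.79130316   49.8873323 ]
[-59.48811972 180.5347989 ]
[  89.18429614 -207.17193662]
```

```bash
python3 - <<'E'
import cv2,numpy as np
im=cv2.imread('pics/side0.png'); cv2.imwrite('pics/s1.png',cv2.resize(im,(800,500)))
W=np.load('sceneW.npy')
for (u,v) in [(363,75),(363,110),(363,140),(352,165),(385,175),(300,135),(260,160),(215,190),(330,138),(300,75),(325,60)]: print(u,v,W[v,u].round(0))
W=np.load('sideW.npy').reshape(-1,3)
# tall stuff near path
m=(W[:,2]>85)&(W[:,2]<300)&(W[:,0]>380)&(W[:,0]<720)&(W[:,1]>-420)&(W[:,1]<60)
q=(W[m]//[40,40,50]).astype(int); u,c=np.unique(q,axis=0,return_counts=True)
for a,b in zip(u,c):
    if b>3: print(a*[40,40,50],b,end=';')
E
```

```text
363 75 [ 730. -158.  283.]
363 110 [ 140. -886.  545.]
363 140 [ 740. -161.  101.]
352 165 [ 716. -145.   21.]
385 175 [ 765. -235.   14.]
300 135 [717. 164.  -0.]
260 160 [476. -37.  63.]
215 190 [344. -14.  -1.]
330 138 [777.  61.  12.]
300 75 [782. 259. 179.]
325 60 [664. -86. 315.]
[ 520 -160   50] 146;[ 520 -160  100] 148;[ 520 -120   50] 196;[ 520 -120  100] 29;[ 560 -200  100] 30;[ 560 -200  150] 10;[ 560 -160  100] 400;[ 560 -160  150] 232;[ 560 -120  100] 12;[560 -40 250] 127;[560   0 200] 6;[560   0 250] 396;[ 600 -160  150] 86;[ 600 -160  200] 120;[ 600 -120  200] 362;[ 600 -120  250] 185;[600 -40 250] 43;[600   0 200] 18;[600   0 250] 204;[ 640 -120  250] 10;[640 -80 250] 35;[ 680 -200  250] 10;[ 680 -120  250] 7;[680 -40 200] 27;[680 -40 250] 238;[680   0 200] 32;[680   0 250] 506;
```

View pics/s1.png

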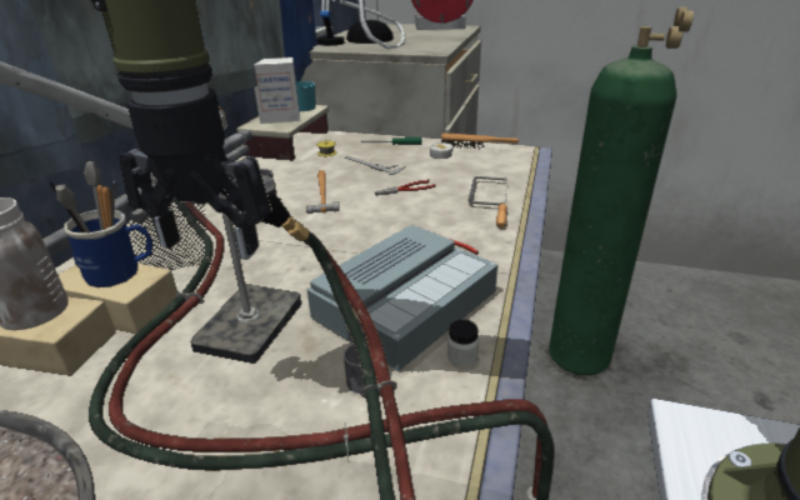

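```bash
python3 - <<'E'
from h import *
for c in ['scene','side']:
    W=np.load(c+'W.npy').reshape(-1,3); b=(W[:,:2]-O)@B
    m=(W[:,2]>20)&(W[:,2]<420)&(W[:,0]>350)&(W[:,0]<720)&(W[:,1]>-330)&(W[:,1]<80)
    m&=~((b[:,0]>-90)&(b[:,0]<110)&(abs(b[:,1])<130)&(W[:,2]<79))
    m&=np.hypot(W[:,0]-397,W[:,1]+175)>45
    m&=~((W[:,2]>180)&(np.hypot(W[:,0]-650,W[:,1])<85))
    print(c)
    for z in range(20,420,20):
        k=m&(W[:,2]>=z)&(W[:,2]<z+20)
        if k.sum()>5:
            lab=W[k]; print(z,k.sum(),'world',lab[:,:2].min(0).round(),lab[:,:2].max(0).round(),'med',np.median(lab[:,:2],0).round(),'box',b[k].min(0).round(),b[k].max(0).round())
E
```

```text
scene
20 459 world [ 408. -236.] [720.  79.] med [ 689. -102.] box [-238.  110.] [179. 278.]
40 252 world [ 445. -114.] [550.  31.] med [477. -44.] box [-178.  141.] [-34. 248.]
60 165 world [ 469. -292.] [550. -27.] med [503. -86.] box [-129.   -5.] [ 50. 213.]
80 144 world [ 511. -155.] [557. -90.] med [ 535. -124.] box [-64. 122.] [ -4. 169.]
100 127 world [ 538. -165.] [ 581. -114.] med [ 559. -148.] box [-27. 119.] [ 23. 157.]
120 114 world [ 563. -170.] [ 597. -133.] med [ 577. -158.] box [ -3. 119.] [ 37. 147.]
140 109 world [ 577. -169.] [ 610. -139.] med [ 589. -157.] box [ 10. 124.] [ 49. 148.]
160 112 world [ 584. -170.] [ 618. -140.] med [ 600. -156.] box [ 18. 128.] [ 55. 150.]
180 126 world [ 593. -163.] [ 629. -125.] med [ 610. -148.] box [ 25. 138.] [ 60. 170.]
200 136 world [ 602. -152.] [ 640. -112.] med [ 620. -135.] box [ 28. 153.] [ 63. 187.]
220 100 world [ 616. -138.] [ 655. -107.] med [ 629. -125.] box [ 33. 169.] [ 69. 199.]
240 143 world [ 622. -199.] [718. -95.] med [ 635. -119.] box [ 35. 151.] [162. 227.]
260 297 world [ 619. -202.] [720. -86.] med [ 671.
[... 1211 characters left out ...]
 22. 144.] [ 38. 178.]
200 188 world [ 602. -149.] [ 633. -109.] med [ 612. -121.] box [ 24. 154.] [ 54. 196.]
220 214 world [ 614. -124.] [646. -91.] med [ 623. -108.] box [ 31. 177.] [ 53. 213.]
240 152 world [ 620. -122.] [695. -91.] med [ 626. -104.] box [ 32. 181.] [ 98. 232.]
260 129 world [ 619. -200.] [718. -85.] med [ 629. -102.] box [ 27. 149.] [160. 239.]
280 20 world [ 626. -121.] [ 645. -106.] med [ 634. -112.] box [ 38. 190.] [ 62. 197.]
340 28 world [ 661. -100.] [668. -84.] med [662. -88.] box [ 62. 219.] [ 74. 231.]
360 23 world [662. -98.] [668. -86.] med [666. -92.] box [ 63. 221.] [ 73. 230.]
400 64 world [712.  51.] [720.  67.] med [715.  60.] box [ 45. 378.] [ 56. 392.]
```

Scene: box at ~(320,205) px, plate strip (293,180)–(300,240), jar (258,202). Side: box (400,290), ring (355,370), with a torch hose rising past the box's left end (box y ≥ 119, box x rising with height). I'll draw back towards the robot first, then pass over.

```bash
python3 -m crank '[[1.3,-2.7,0,0,0],[1.3,-2.7,0,0,0],[1.3,-2.7,0,0,0],[0,0,0,0.111,0],[0,0,0,0.111,0],[0,0,0,0.111,0],[0,0,0,0.11,0],[0,0,0,0,0]]'; python3 -c "
from h import *
rep((-55,-92,90))"
```

```text
clock: 1.37
tcp_pos: [569.0, 39.0, 231.5]
ee_rot: [2.657, 1.676, 0.001]
contact_force: [0.3, 0.0, -0.1]
opening: -0.003
grip_force: 0.0
t 1.3667 tcp [569.   39.  231.5] box [-75.4 302.5] F [ 0.3  0.  -0.1] op -0.0029964157368816157 xaxis in box [0.002 1.   ]
shift cm tool [-39.45   2.12  14.15]
```

```bash
python3 -m crank '[[-3.7,0,0,0,0],[-3.7,0,0,0,0],[-3.7,0,0,0,0],[-3.7,0,0,0,0],[-3.7,0.5,0,0,0],[-3.7,1,0,0,0],[0,0,4,0,0],[0,0,4,0,0],[0,0,4,0,0],[0,0,3,0,0],[0,0,0,0,0],[0,0,0,0,0]]'; python3 -c "
from h import *
rep((-58,80,60))"
```

```text
clock: 2.37
tcp_pos: [486.4, -167.8, 80.5]
ee_rot: [-2.652, -1.681, 0.004]
contact_force: [-0.4, 0.8, 0.4]
opening: -0.0
grip_force: 0.0
t 2.3667 tcp [ 486.4 -167.8   80.5] box [-61.3  80.3] F [-0.4  0.8  0.4] op -0.00016465066521179298 xaxis in box [-0.002  1.   ]
shift cm tool [-0.03  0.33  2.05]
```

```bash
for r in '[[0,0.6,1,0,0],[0,0,0.9,0,0],[0,0,0,0,0],[0,0,0,0,0]]' '[[0,0,0.15,0,0],[0,0,0,0,0],[0,0,0,0,0]]' '[[0,0,0.15,0,0],[0,0,0,0,0],[0,0,0,0,0]]'; do echo; done; python3 -m crank '[[0,0.6,1,0,0],[0,0,0.9,0,0],[0,0,0,0,0],[0,0,0,0,0]]';python3 -m crank '[[0,0,0.15,0,0],[0,0,0,0,0],[0,0,0,0,0]]'; python3 -m crank '[[0,0,0.15,0,0],[0,0,0,0,0],[0,0,0,0,0]]'
```

```text
clock: 2.7
tcp_pos: [493.3, -170.7, 62.8]
ee_rot: [2.654, 1.679, 0.001]
contact_force: [-0.2, 0.3, -0.0]
opening: -0.001
grip_force: 0.0
clock: 2.95
tcp_pos: [493.1, -170.6, 61.3]
ee_rot: [2.654, 1.679, 0.001]
contact_force: [0.3, 0.2, 0.4]
opening: 0.001
grip_force: 0.0
clock: 3.2
tcp_pos: [493.3, -170.7, 60.1]
ee_rot: [2.654, 1.679, 0.001]
contact_force: [-1.2, 0.3, 5.7]
opening: -0.002
grip_force: 2.7
```

```bash
python3 -m crank '[[0,0,0.15,0,0],[0,0,0,0,0],[0,0,0,0,0]]'
```

```text
clock: 3.45
tcp_pos: [493.3, -170.7, 60.1]
ee_rot: [2.655, 1.679, 0.001]
contact_force: [-5.1, 1.4, 14.6]
opening: -0.002
grip_force: 7.8
```

```bash
python3 -m crank '[[0,0,-0.8,0,0],[-3.6,0,0,0,0],[0,0,0,0,0],[0,0,0.7,0,0],[0,0,0.1,0,0],[0,0,0,0,0],[0,0,0,0,0]]'; python3 -c "
from h import *
rep()"
```

```text
clock: 4.03
tcp_pos: [477.6, -205.5, 60.0]
ee_rot: [2.653, 1.676, -0.002]
contact_force: [-7.4, -3.7, 17.5]
opening: 0.001
grip_force: 8.7
t 4.0333 tcp [ 477.6 -205.5   60. ] box [-53.   42.5] F [-7.4 -3.7 17.5] op 0.00094578457511732 xaxis in box [0. 1.]
```

Rigid too. Next plates.

```bash
python3 -m crank '[[0,0,-0.8,0,0],[-4.2,0,0,0,0],[0,0,0,0,0],[0,0,0.7,0,0],[0,0,0.1,0,0],[0,0,0,0,0],[0,0,0,0,0]]'; python3 -c "
from h import *
rep()"
```

```text
clock: 4.62
tcp_pos: [459.7, -242.7, 60.0]
ee_rot: [2.653, 1.678, -0.002]
contact_force: [-8.1, -4.2, 19.8]
opening: -0.003
grip_force: 9.7
t 4.6167 tcp [ 459.7 -242.7   60. ] box [-53.3   1.2] F [-8.1 -4.2 19.8] op -0.003189502926707342 xaxis in box [-0.  1.]
```

```bash
python3 -m crank '[[0,0,-0.8,0,0],[-4.1,0,0,0,0],[-0.5,0,0,0,0],[0,0,0.7,0,0],[0,0,0.05,0,0],[0,0,0,0,0],[0,0,0,0,0]]'; python3 -c "
from h import *
rep()"
```

```text
clock: 5.2
tcp_pos: [440.4, -280.7, 57.8]
ee_rot: [-2.652, -1.681, -0.0]
contact_force: [-0.4, -0.8, 1.8]
opening: -0.004
grip_force: 0.9
t 5.2 tcp [ 440.4 -280.7   57.8] box [-54.4 -41.4] F [-0.4 -0.8  1.8] op -0.0043570902614719475 xaxis in box [-0.002  1.   ]
```

This plate gives. Pressing it in, then lifting.

```bash
python3 -m crank '[[0,0,0.3,0,0],[0,0,0.3,0,0],[0,0,0,0,0],[0,0,0,0,0],[0,0,0,0,0]]'; python3 -m crank '[[0,0,-1,0,0],[0,0,-1,0,0],[0,0,-1,0,0],[0,0,-2,0,0],[0,0,0,0,0],[0,0,0,0,0]]'; python3 - <<'E'
from h import *
rep()
for c in ['scene','side']:
    P,im,d=look(c,c+'1.png'); v,u=np.mgrid[0:400,0:640]; K=np.array(P['mtx']); T=np.array(P['cam_to_world'])
    X=np.stack([(u-K[0,2])*d/K[0,0],(v-K[1,2])*d/K[1,1],d],-1); W=X@T[:3,:3].T+T[:3,3]; b=(W[...,:2]-O)@B
    m=(W[...,2]>71)&(W[...,2]<79)&(abs(b[...,1])<115)&(b[...,0]>-40)&(b[...,0]<200)
    print(c,np.percentile(b[m][:,0],[1,5,95,99]))
E
```

```text
clock: 5.62
tcp_pos: [440.5, -280.9, 53.1]
ee_rot: [-2.653, -1.68, -0.002]
contact_force: [-4.0, 2.8, 10.1]
opening: -0.004
grip_force: 5.1
clock: 6.12
tcp_pos: [440.7, -282.7, 103.7]
ee_rot: [2.653, 1.678, 0.003]
contact_force: [-0.6, 0.0, -0.2]
opening: -0.002
grip_force: 0.0
t 6.1167 tcp [ 440.7 -282.7  103.7] box [-53.3 -43.1] F [-0.6  0.  -0.2] op -0.0023915352134615347 xaxis in box [-0.  1.]
scene [ 19.03287725  22.74453632 112.10531692 116.11418059]
side [ 16.98001917  18.77564894 110.2444348  114.6910939 ]
```

```bash
python3 -m crank '[[4,0.5,0,0,0],[0.3,2,0,0,0],[0,0,2,0,0],[0,0,1.7,0,0],[0,0,0,0,0],[0,1,0,0,0],[0,1,0,0,0],[0,1,0,0,0],[0,1,0,0,0],[0,1,0,0,0],[0,1,0,0,0],[0,0.6,0,0,0],[0,0,0,0,0],[0,0,0,0,0]]'; python3 -c "
from h import *
rep()"
```

```text
clock: 7.38
tcp_pos: [541.1, -282.9, 65.5]
ee_rot: [2.655, 1.679, 0.001]
contact_force: [-0.3, 0.9, -0.1]
opening: -0.004
grip_force: 0.0
t 7.3833 tcp [ 541.1 -282.9   65.5] box [37.5 -0.2] F [-0.3  0.9 -0.1] op -0.003972610526569949 xaxis in box [-0.  1.]
```

```bash
python3 -m crank '[[0,0.6,0,0,0],[0,0.6,0,0,0],[0,0.6,0,0,0],[0,0.4,0,0,0],[0,0,0,0,0]]';python3 -m crank '[[0,0.3,0,0,0],[0,0.2,0,0,0],[0,0,0,0,0]]'; python3 -c "
from h import *
rep()"
```

```text
clock: 7.8
tcp_pos: [558.3, -291.0, 65.0]
ee_rot: [-2.65, -1.676, 0.005]
contact_force: [-7.7, 4.3, 5.8]
opening: -0.001
grip_force: 5.2
clock: 8.05
tcp_pos: [558.7, -291.2, 64.8]
ee_rot: [-2.644, -1.671, 0.013]
contact_force: [-19.0, 9.2, 15.0]
opening: -0.003
grip_force: 12.5
t 8.05 tcp [ 558.7 -291.2   64.8] box [57.  -0.2] F [-19.    9.2  15. ] op -0.003170344135426831 xaxis in box [-0.  1.]
```

At the stop. Back off, lift, and verify.

```bash
python3 -m crank '[[0,-1,0,0,0],[0,-2,0,0,0],[0,-2,-0.5,0,0],[0,-2,-2,0,0],[0,-2,-3,0,0],[0,0,-3,0,0],[0,0,0,0,0],[0,0,0,0,0]]'; python3 - <<'E'
from h import *
rep()
for c in ['scene','side']:
    P,im,d=look(c,c+'2.png'); v,u=np.mgrid[0:400,0:640]; K=np.array(P['mtx']); T=np.array(P['cam_to_world'])
    X=np.stack([(u-K[0,2])*d/K[0,0],(v-K[1,2])*d/K[1,1],d],-1); W=X@T[:3,:3].T+T[:3,3]; b=(W[...,:2]-O)@B
    m=(W[...,2]>71)&(W[...,2]<79)&(abs(b[...,1])<115)&(b[...,0]>-40)&(b[...,0]<200)
    print(c,np.percentile(b[m][:,0],[1,5,95,99]))
    m=(abs(b[...,0]+45)<20)&(abs(b[...,1]+46)<16)&(W[...,2]>30)&(W[...,2]<80); print('plate z',np.median(W[m][:,2]))
    for q in ['flux_jar_mid','flat_pliers_mid','casting_flask_2_mid']:
        for r in bot.find_in(c,q)[:1]: print(q,round(r['conf'],2),w(P,r['position']).round(0))
E
```

```text
clock: 8.72
tcp_pos: [485.8, -256.4, 153.1]
ee_rot: [2.65, 1.676, 0.006]
contact_force: [0.7, -0.0, 0.1]
opening: 0.001
grip_force: 0.0
t 8.7167 tcp [ 485.8 -256.4  153.1] box [-23.8  -0. ] F [ 0.7 -0.   0.1] op 0.0009039517633720451 xaxis in box [-0.  1.]
scene [ 70.02506039  73.4854731  163.20717611 167.43089737]
plate z 60.2195938358137
flux_jar_mid 0.63 [ 399. -186.   37.]
flat_pliers_mid 0.95 [ 501. -491.    5.]
casting_flask_2_mid 0.52 [ 548. -334.   56.]
side [ 68.32305252  70.50373048 161.24675176 165.631363  ]
plate z 60.12714011540663
flux_jar_mid 0.75 [ 400. -156.   39.]
casting_flask_2_mid 0.64 [532. -71.  31.]
```

View pics/side2.png

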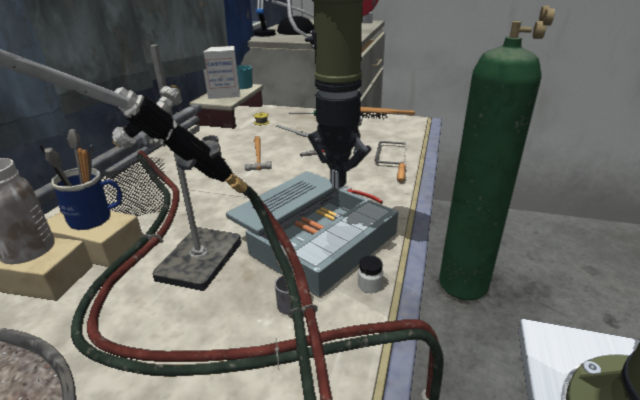

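The picture shows the cover slid fully open at (285,205), the plates flush at (340,235), and the jar at (370,273) and ring at (285,295) undisturbed. The gripper is clear of everything.

```bash
python3 -c "
from h import *
print(bot.finish_job())"
```

```text
the job is handed in; nothing more can be done
None
```

The job is handed in: the catch was the plate 46 mm right of centre, the cover measured about 70 mm open (at its stop), the plate is flush again, and the jar, pliers and ring are where they stood; the hand-in returned no verdict.

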